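Draw the blind plug from a floor sample with its threaded lifting key

TASK

Take the lifting key from its wooden block, screw it clockwise into the tapped blind plug of the oak floor sample until its collar is fully home and nips up on the plug, and only then draw the plug straight up out of its sleeve. Stand the plug, with the key still screwed in, upright near the middle of the cork tile and let go. Work by feel: let the key follow its thread under light pressure (well below 20 newtons) without lifting the plug, stop as soon as it nips up and ease the twist off before drawing, never wrench or jerk it, set it down without a bump, and leave the other samples where they are.

Things in the scene. Friction and masses are not known exactly. Their poses are not given: they have to be found in the camera images.
- key_grip (a point): Centre of the round dark knurled knob on top of the steel lifting key (a puller rod, 110 mm long, 0.22 kg), which stands upright in its wooden block. Knob: 33 mm diameter, 34 mm tall, reaching 17 mm above and below this point; z is the key's axis, up. Below it a 15 mm thick shank, 46 mm long, down to the collar. Turning the knob clockwise seen from above screws the key in.
- key_collar (a point): Centre of the flat underside of the key's round collar (34 mm diameter, 5 mm thick), on the axis 68 mm below the knob's centre; z up the key. Fully home, this face rests on the plug's top face. The thread starts just below it.
- key_nose (a point): Lowest point of the key, the tip of its pilot nose on the axis, 93 mm below the knob's centre, 25 mm below the collar's underside. The nose is 14 mm across, tapering to 8 mm at the tip. From 3 to 15 mm below the collar: a coarse right-handed two-start round thread, 22 mm across, advancing 17 mm per full turn (2.7 mm per rad) with about 1 mm axial play; its start is not marked.
- plug_top (a point): Centre of the flat top face of the blind plug, in the mouth of its tapped hole; z up the plug's axis, x and y along its sides. The plug is a square brass block with an oak inlay, 56 x 56 mm and 40 mm tall, 0.24 to 0.39 kg, sitting flush in the floor sample; the square sleeve keeps it from turning. The hole: 25 mm across (29 mm at its countersunk mouth), 17 mm inside its thread, 30 mm deep.
- plug_thread (a point): Middle of its two inner thread ridges (3 to 10 mm below the top face; this point 6.5 mm). The key's thread lands on them with the collar 5 to 14 mm above the face, as its starts happen to stand; 2 to 5 rad clockwise bring the collar down on the face. 0.2 to 0.4 rad later it nips up: stop near 0.1 N m (0.1 rad more adds about as much) and ease the twist off, or the plug binds in its sleeve.
- plug_foot (a point): Centre of the plug's flat square underside, 40 mm below its top face; it is what stands on the tile at the end.
- sleeve_mouth (a point): Centre of the sleeve's mouth at the top face of the fixed floor sample, a block of oak boards on plywood 190 x 190 x 48 mm with its sides along this point's x and y; z up. Upright square steel sleeve, 58 x 58 mm inside, 40 mm deep. Four sprung balls in its wall grip the plug: drawing it takes 8 to 16 N above the weights until it has risen about 22 mm; at 40 mm it is clear.
- rack_hole (a point): Centre of the 28 mm hole in the top of the key's fixed wooden block, 75 x 75 mm, 45 mm tall. The key stands loosely in it, collar on the top face, and is clear of it when lifted 30 mm.
- tile_top (a point): Centre of the top face of the fixed square cork tile, 150 x 150 mm, 5 mm thick, sides along world x and y, where the plug is to stand.
- block_center (a point): Bystander: centre of a loose light wooden block 70 x 50 x 60 mm tall.
- swatch_center (a point): Bystander: centre of a loose black-stained wood swatch 90 x 90 x 18 mm lying flat.
- pot_center (a point): Bystander: centre of an empty steel beaker 68 mm across, 60 mm tall, standing.

How it is judged:
On the way, in this order (a step that is already met when the one before it is completed fails the run):
1. the key is screwed fully home: its collar within 2 mm of the plug's face and square to it, with the plug still seated in the sleeve (z of key_collar in the frame of plug_top below 0.002 m and distance between key_collar and plug_top below 0.005 m and angle between the z axis of key_collar and the z axis of plug_top, either way round below 0.08 rad and z of plug_top in the frame of sleeve_mouth below 0.0025 m), for 0.1 s.
2. the plug is drawn clear of the sleeve on the key, still in line with the sleeve (within 15 mm and 0.15 rad) (z of plug_top in the frame of sleeve_mouth above 0.041 m and horizontal distance between plug_top and sleeve_mouth below 0.015 m and angle between plug_top's own z axis and vertical below 0.15 rad and distance between key_collar and plug_top below 0.006 m).
At the end, for the whole second after the job is handed in: The plug stands upright (within 0.08 rad) and at rest with its foot on the cork tile, its axis within 35 mm of the tile's centre so that it is wholly on the tile, and the key is still screwed into it (collar within 6 mm of the plug's face and square to it within 0.12 rad); the robot has let go (horizontal distance between plug_top and tile_top below 0.035 m and z of plug_top in the frame of tile_top below 0.043 m and angle between plug_top's own z axis and vertical below 0.08 rad and distance between key_collar and plug_top below 0.006 m and angle between the z axis of key_collar and the z axis of plug_top, either way round below 0.12 rad and linear speed of plug below 0.02 m/s); the robot touches nothing.
It fails at once if the key bears down on the plug, and so the plug on the floor of its sleeve, with more than 20 N (contact force between plug and panel_c0 above 20 N).
It fails at once if the key is over-tightened or wrenched in the plug's thread with more than 100 N (a twist of about 0.4 N m) (contact force between key and plug above 100 N).
It fails at once if the plug is drawn up by more than 1.5 mm while the key is not fully home (collar over 2.5 mm off the plug's face) (z of plug_top in the frame of sleeve_mouth above 0.0015 m and z of key_collar in the frame of plug_top above 0.0025 m).
It fails at once if the plug is set down on the tile, or the key bumped on the floor sample, with more than 30 N (contact force between plug and tile above 30 N or contact force between key and panel above 30 N).
It fails at once if a bystander is shifted by more than 15 mm (distance of any of block_center, swatch_center, pot_center from where it was at the start of the episode above 0.015 m).
It also fails if it takes over 72 s, if anything falls off the work surface, if the arm or the gripper's body presses on something with over 40 N, if the wrist force passes 120 N, or if a joint passes its speed limit or range.

ROBOT

A 6-joint arm with a two-finger parallel gripper is mounted at the origin on the work surface. World frame = base frame: x ahead of the robot, y to its left, z up, the work surface at z = 0. Lengths are in m, angles in rad, forces in N, time in s.
With the tool pointing down it reaches from about 0.425 to 0.95 m from the base axis. Payload 3.5 kg.
Tool frame: the origin (TCP) lies midway between the tips of the shut fingers; the grasp point (between the pads) lies 19 mm behind it (r.tcp_to_grasp is the z of the grasp point in the tool frame, in m); z points along the fingers, x is the direction in which the jaws open and shut, and the axes are right-handed (so a half turn about z gives the same grasp; the last joint's range is limited). The gripper opens to 85 mm and grips with 20 to 120 N. Pads are 22 mm wide; open, the fingers measure 114 mm over their backs; the gripper's body (76 mm by 85 mm) begins 54 mm behind the grasp point. The pads swing forward as they close: fully open they stand 13 mm farther back than shut.
Start: joints at [0.984, 0.286, 1.577, -0, 1.279, -0.15], TCP at [0.286, 0.612, 0.231] pointing down, gripper open.
Joint ranges: [-2.77, 2.77], [-0.9, 2.22], [0.21, 2.48], [-1.53, 4.67], [0.24, 2.81], [-2.84, 2.84]. Speed limits (rad/s): [2.79, 2.79, 3.14, 3.14, 3.14, 3.14].

INTERFACE

Orientations are given as a unit quaternion [w, x, y, z].
In Python, from rig import r gives the robot as it stands.
- The arm moves only by the tool move_arm, never from a script. Its argument "commands" is a list of rows, each a list of 7 numbers: the shift along the tool's x, y, z scaled (see below), then the turn, a rotation vector about the tool's x, y, z scaled (see below), then the opening, from 0 (shut) to 1 (fully open). A call has 1 to 20 rows; each row shifts and turns the commanded pose from where the row before left it, along the tool's axes as they then stand; what a row does not reach is not made up. The controller multiplies each number of a shift by 0.03 m and each number of a turn by 0.12 rad. A row lasts 1/8 s, in which the tool goes at most 62.5 mm and 10.7 degrees, less where a joint would pass 70% of its speed; a pose out of reach is approached as far as the arm can. A call with a number of a shift or a turn outside -1 to 1 is refused whole. A call with a gripper value outside its range is refused whole. The fingers move at their own pace and stop on an object; "force" is the grip in N (left out, the last holds). Time passes only in rows, so rows that do not move let the fingers close. It gives the time, the measured TCP pose, the force and the opening at its end, in the units of the state.
- r.read_state(): the state, without advancing time (a new reading comes with each control period).
- r.get_image(name): name is "scene" or "top" or "wrist"; returns the picture (420x560x3 uint8, red, green, blue); there is no depth.
- r.camera_params(name): a dict with "intrinsics" (3x3 intrinsics, pixels), "k1" (the pictures are not rectified: a ray, as slopes to the right and down, at radius r is drawn at 1 + k1 r^2 times it, then the intrinsics apply), "position" and "attitude" of the camera in the world. Camera axes: x right, y down, z forward; pixel columns grow to the right and rows downward; lengths in m; the calibration is good to about 2 mm. A picture is of the moment at which its call begins: read the wrist's pose just before it. camera_params takes no time and is no camera call; for the wrist camera it gives the pose at the moment of the call.
- r.job_done(): hands the job in, once; it reports no verdict.
The state is a dict: "time": time; "q": joint angles; "qd": joint speeds; "tau": joint torques, N m; "position": TCP position; "orientation": TCP orientation; "contact_force": force on the tool from outside, world axes, zero at the start; "ft_torque": the same for the moment, N m; "grip_width": finger opening in m.
Only numpy, scipy, OpenCV 4.12 (cv2) and the standard library are available. Lean on these libraries where they do the work, as an engineer would, in place of code of your own. Each camera call takes 0.05 s, during which the arm holds its last target.

## Working session

There is one attempt and no reset: what is moved stays moved. The work goes in short steps, Python scripts to look and compute and a tool call to move; the robot and the scene stay as the last step left them, time stands still between calls to the robot, and variables do not carry over. Pictures are saved under pics/ and viewed, and the job is handed in when it is done.

Besides the shell and the picture viewer there is one more tool, called after ">>>" as name(argument=value, ...), one argument or row to a line, values as JSON. move_arm: Moves the arm, as the interface text tells. Shifts and turns lie within -1 to 1; 1 stands for 0.03 m of shift or 0.12 rad of turn. Its arguments: {"type":"object","properties":{"commands":{"type":"array","items":{"type":"array","items":{"type":"number","minimum":-1,"maximum":1}}},"force":{"type":"number"}},"required":["commands"]}

```bash
ls; mkdir -p pics; python3 - <<'E'
from rig import r
import cv2
s=r.read_state(); print(s)
for n in ["scene","top","wrist"]:
    p=r.camera_params(n); print(n,p)
    im=r.get_image(n); cv2.imwrite(f"pics/{n}0.png",im[:,:,::-1])
print(r.tcp_to_grasp)
E
```

```text
pics
{'time': 0.0, 'q': array([ 9.83989104e-01,  2.87199642e-01,  1.57817774e+00,  1.47771968e-05,
        1.27860295e+00, -1.49990176e-01]), 'qd': array([-2.65752179e-04,  1.78799318e-04,  6.17621066e-04, -1.26074058e-03,
       -7.69010303e-04,  8.04347349e-07]), 'tau': array([-1.71720940e-04, -4.05977619e+01, -2.92630237e+01, -6.41559927e-05,
        5.81781613e-03,  1.03426319e-05]), 'position': array([0.28515942, 0.61108227, 0.22992413]), 'orientation': array([ 4.77060742e-04,  8.43522191e-01,  5.37092997e-01, -1.09440209e-03]), 'contact_force': array([-0.24726385, -1.08637101, -0.01416783]), 'ft_torque': array([-0.02635737, -0.02738895,  0.0654475 ]), 'grip_width': 0.08551224951524218}
scene {'intrinsics': array([[459.08778692,   0.        , 278.47901655],
       [  0.        , 459.08778692, 202.48974468],
       [  0.        ,   0.        ,   1.        ]]), 'k1': -0.08258329895889022, 'position': array([ 1.13318969, -0.16109112,  0.78639716]), 'attitude': array([-0.25532252,  0.76925676,  0.55360157, -0.19125835])}
top {'intrinsics': array([[409.28029595,   0.        , 280.02183582],
       [  0.        , 409.28029595, 212.52800335],
       [  0.        ,   0.        ,   1.        ]]), 'k1': -0.06604178915764873, 'position': array([ 5.78497197e-01, -7.64992626e-04,  9.20261341e-01]), 'attitude': array([ 0.02198646, -0.70003314,  0.71375058, -0.00550515])}
wrist {'intrinsics': array([[326.38423988,   0.        , 283.50761495],
       [  0.        , 326.38423988, 206.9225889 ],
       [  0.        ,   0.        ,   1.        ]]), 'k1': -0.010009788642361989, 'position': array([0.21493422, 0.64614512, 0.37323403]), 'attitude': array([0.1329224 , 0.8329094 , 0.53072805, 0.08319438])}
-0.0187
```

View pics/scene0.png

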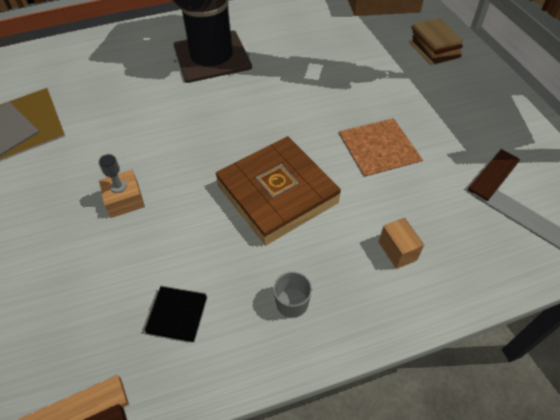

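View pics/top0.png

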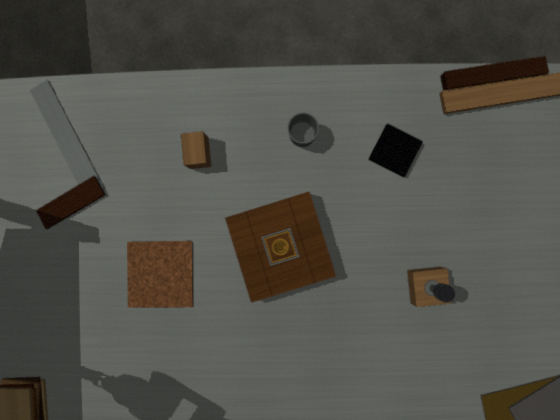

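View pics/wrist0.png

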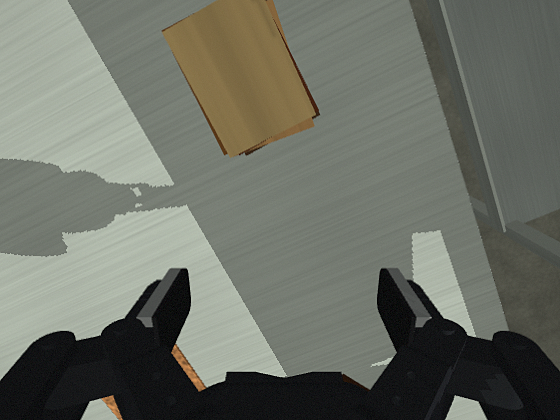

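The scene view shows the key in its block near (110,165)/(120,190), the floor sample with brass plug at (277,181), the cork tile at (380,146), and the bystanders: wood block (401,242), beaker (292,292), swatch (176,313). In the top view the key is at (440,292), the plug at (281,247) and the tile at (160,274).

```bash
cat > h.py <<'E'
import numpy as np, cv2
from scipy.spatial.transform import Rotation as R
def rot(q): return R.from_quat([q[1],q[2],q[3],q[0]]).as_matrix()
class Cam:
    def __init__(s,p):
        s.K=np.array(p["intrinsics"]);s.k1=p["k1"];s.c=np.array(p["position"]);s.A=rot(p["attitude"])
    def ray(s,uv):
        uv=np.atleast_2d(uv).astype(float)
        d=np.c_[(uv[:,0]-s.K[0,2])/s.K[0,0],(uv[:,1]-s.K[1,2])/s.K[1,1]]
        x=d.copy()
        for _ in range(20): x=d/(1+s.k1*(x**2).sum(1,keepdims=True))
        v=np.c_[x,np.ones(len(x))]@s.A.T
        return v/np.linalg.norm(v,axis=1,keepdims=True)
    def plane(s,uv,z):
        v=s.ray(uv); return s.c+v*((z-s.c[2])/v[:,2])[:,None]
    def proj(s,P):
        x=(np.atleast_2d(P)-s.c)@s.A; x=x[:,:2]/x[:,2:]
        x=x*(1+s.k1*(x**2).sum(1,keepdims=True))
        return x*[s.K[0,0],s.K[1,1]]+[s.K[0,2],s.K[1,2]]
def tri(c1,u1,c2,u2):
    d1,d2=c1.ray(u1)[0],c2.ray(u2)[0]
    t=np.linalg.lstsq(np.c_[d1,-d2],c2.c-c1.c,rcond=None)[0]
    a,b=c1.c+t[0]*d1,c2.c+t[1]*d2
    return (a+b)/2,np.linalg.norm(a-b)
E
python3 - <<'E'
import cv2,numpy as np
t=cv2.imread('pics/top0.png'); s=cv2.imread('pics/scene0.png')
def crop(im,x,y,w,h,k): return cv2.resize(im[y:y+h,x:x+w],None,fx=k,fy=k,interpolation=cv2.INTER_CUBIC)
a=crop(t,400,255,70,60,5.7); b=crop(t,220,190,120,115,3)
cv2.imwrite('pics/c1.png',a);cv2.imwrite('pics/c2.png',crop(t,220,187,120,118,5))
cv2.imwrite('pics/c3.png',crop(s,85,140,75,85,7));cv2.imwrite('pics/c4.png',crop(s,210,130,140,115,5))
E
```

```text
(no output)
```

View pics/c1.png

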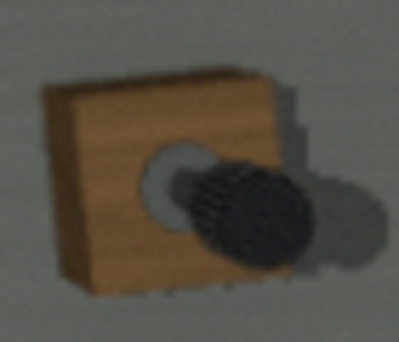

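View pics/c2.png

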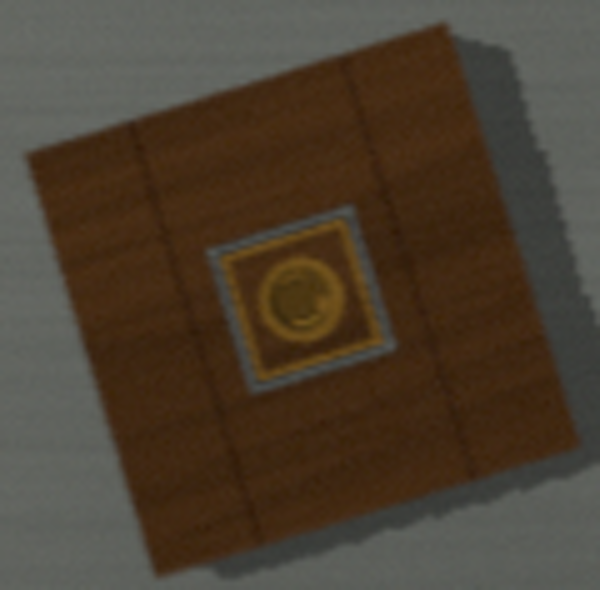

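View pics/c3.png

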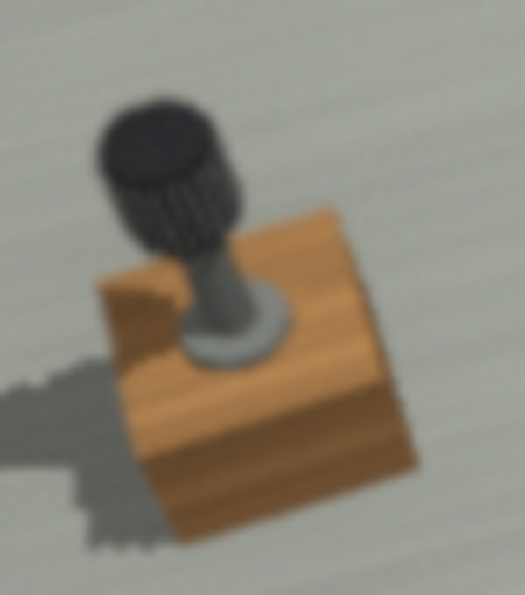

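View pics/c4.png

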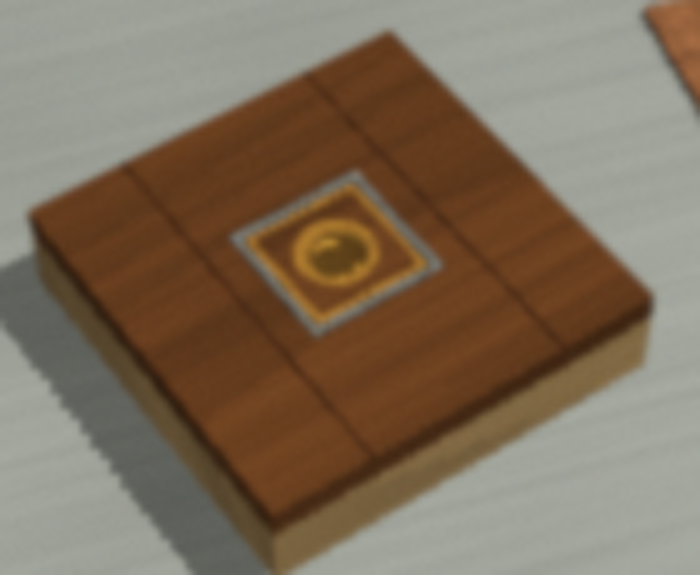

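```bash
python3 - <<'E'
from h import *; from rig import r
T=Cam(r.camera_params("top"));S=Cam(r.camera_params("scene"))
np.set_printoptions(precision=4,suppress=True)
print('plug tri',tri(T,[280.3,246.6],S,[277.2,179.8]), T.plane([280.3,246.6],.048),S.plane([277.2,179.8],.048))
c=np.array([[27,153],[447,22],[578,445],[157,577]])/5-.4+[220,187]
P=T.plane(c,.048);print(P,P.mean(0),np.linalg.norm(P-np.roll(P,1,0),axis=1)); d=P[1]-P[0]; print(np.arctan2(d[1],d[0]))
c=np.array([[30,215],[390,30],[653,297],[275,522]])/5-.4+[210,130]
P=S.plane(c,.048);print(P,P.mean(0),np.linalg.norm(P-np.roll(P,1,0),axis=1))
print('knobtop',tri(T,[445.7,293.5],S,[106.9,160.7]),T.plane([445.7,293.5],.13),S.plane([106.9,160.7],.13))
print('collar',tri(T,[431.7,287.4],S,[118.1,186.]),T.plane([431.7,287.4],.05),S.plane([118.1,186.],.05))
im=cv2.imread('pics/top0.png');hsv=cv2.cvtColor(im,cv2.COLOR_BGR2HSV)
m=np.zeros(im.shape[:2],np.uint8)
m[230:320,115:205]=cv2.inRange(hsv,(0,90,40),(25,255,255))[230:320,115:205]
ct=max(cv2.findContours(m,0,2)[0],key=cv2.contourArea);rc=cv2.minAreaRect(ct);print(rc)
print('tile',T.plane(rc[0],.005),np.linalg.norm(np.diff(T.plane(cv2.boxPoints(rc),.005),axis=0),axis=1))
for n,u,z in [('block',(192,150),.06),('pot',(302,125),.06),('sw',(396,150),.018)]: print(n,T.plane(u,z))
E
```

```text
plug tri (array([0.5405, 0.0215, 0.0483]), np.float64(0.003000610719237152)) [[0.5401 0.02   0.048 ]] [[0.5407 0.023  0.048 ]]
[[ 0.605   0.1373  0.048 ]
 [ 0.6574 -0.0435  0.048 ]
 [ 0.4765 -0.0952  0.048 ]
 [ 0.4235  0.0846  0.048 ]] [0.5406 0.0208 0.048 ] [0.189  0.1883 0.1881 0.1874]
-1.288521186067646
[[ 0.4791 -0.0951  0.048 ]
 [ 0.4236  0.0864  0.048 ]
 [ 0.6062  0.1384  0.048 ]
 [ 0.6619 -0.0423  0.048 ]] [0.5427 0.0218 0.048 ] [0.1903 0.1897 0.1898 0.1891]
knobtop (array([ 0.4464, -0.3001,  0.1257]), np.float64(0.0006168608474389744)) [[ 0.447  -0.2988  0.13  ]] [[ 0.451  -0.2989  0.13  ]]
collar (array([ 0.447 , -0.3001,  0.0472]), np.float64(0.00023492871868696706)) [[ 0.4474 -0.2993  0.05  ]] [[ 0.4497 -0.2995  0.05  ]]
((159.74729919433594, 273.87506103515625), (65.76707458496094, 64.8759765625), 88.75463104248047)
tile [[0.4811 0.2944 0.005 ]] [0.1497 0.1476 0.1492]
block [[0.7496 0.2046 0.06  ]]
pot [[ 0.7974 -0.0313  0.06  ]]
sw [[ 0.7476 -0.2402  0.018 ]]
```

>>> move_arm(
  commands=[
    [-0.886,0.979,0,0,0,0,1],
    [-0.886,0.979,0,0,0,0,1],
    [-0.886,0.979,0,0,0,0,1],
    [-0.886,0.979,0,0,0,0,1],
    [-0.886,0.979,0,0,0,0,1],
    [-0.886,0.979,0,0,0,0,1],
    [-0.886,0.979,0,0,0,0,1],
    [-0.886,0.979,0,0,0,0,1],
    [-0.886,0.979,0,0,0,0,1],
    [-0.886,0.979,0,0,0,0,1],
    [-0.886,0.979,0,0,0,0,1],
    [-0.886,0.979,0,0,0,0,1],
    [-0.886,0.979,0,0,0,0,1],
    [-0.886,0.979,0,0,0,0,1],
  ],
)

```text
time: 1.9
position: [0.5008, 0.0992, 0.2311]
orientation: [-0.0, 0.844, 0.537, -0.0]
contact_force: [0.7, 0.4, 0.4]
grip_width: 0.0855
```

```bash
python3 - <<'E'
from rig import r
import cv2,pickle
p=r.camera_params("wrist"); s=r.read_state(); im=r.get_image("wrist"); cv2.imwrite("pics/w1.png",im[:,:,::-1]); pickle.dump((p,s),open('w1.pkl','wb')); print(s['time'],s['q'],s['position'],p['position'])
E
```

```text
1.9 [-3.32383421e-03 -8.07658500e-02  1.97490821e+00  3.73421464e-05
  1.24768262e+00 -1.13728638e+00] [0.50082052 0.09924473 0.23111676] [0.43041977 0.13400511 0.37426124]
```

View pics/w1.png

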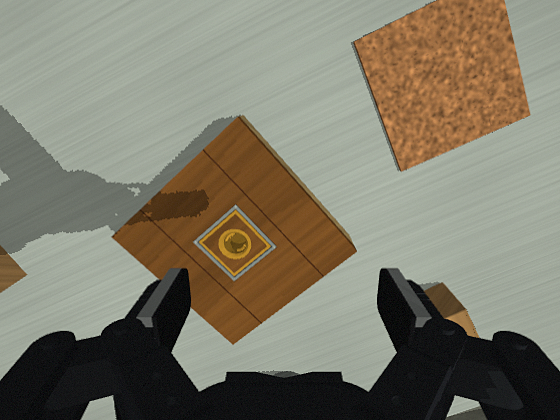

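The wrist view shows the plug centred at (235,243), with sleeve corners near (236,205), (275,247), (235,280) and (194,243), and the tile at upper right.

```bash
python3 - <<'E'
from h import *;import pickle
p,s=pickle.load(open('w1.pkl','rb'));W=Cam(p)
np.set_printoptions(precision=4,suppress=True)
print(W.plane([235,243],.048)); P=W.plane([[241,116],[356,249],[233,344],[113,236]],.048);print(P,P.mean(0),np.linalg.norm(P-np.roll(P,1,0),axis=1))
im=cv2.imread('pics/w1.png');m=np.zeros(im.shape[:2],np.uint8)
c=W.plane([[352,42],[401,171],[530,115]],.005);print('tile corners',c)
g=cv2.resize(im[195:290,185:285],None,fx=6,fy=6,interpolation=cv2.INTER_CUBIC);cv2.imwrite('pics/w1c.png',g)
print(W.c-s['position'])
E
```

```text
[[0.5418 0.0235 0.048 ]]
[[ 0.4257  0.0908  0.048 ]
 [ 0.6044  0.1405  0.048 ]
 [ 0.6601 -0.0414  0.048 ]
 [ 0.4785 -0.093   0.048 ]] [0.5422 0.0242 0.048 ] [0.1912 0.1854 0.1903 0.1888]
tile corners [[0.408  0.2217 0.005 ]
 [0.5571 0.2238 0.005 ]
 [0.5576 0.3727 0.005 ]]
[-0.0704  0.0348  0.1431]
```

View pics/w1c.png

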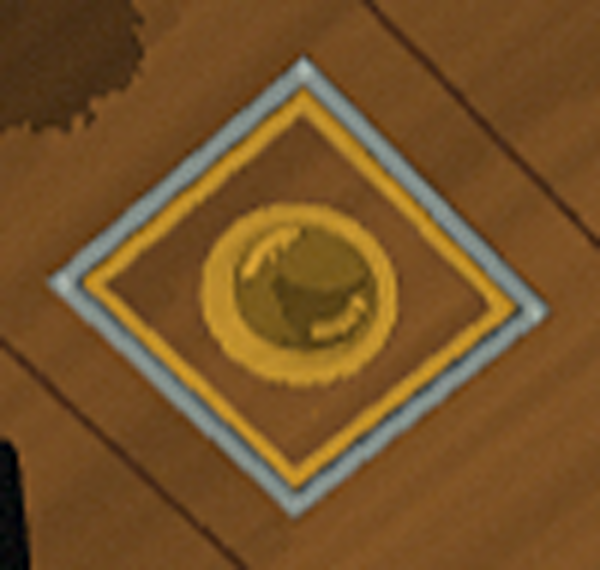

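>>> move_arm(
  commands=[
    [-0.985,0.311,0,0,0,0,1],
    [-0.985,0.311,0,0,0,0,1],
    [-0.985,0.311,0,0,0,0,1],
    [-0.985,0.311,0,0,0,0,1],
    [-0.985,0.311,0,0,0,0,1],
    [-0.985,0.311,0,0,0,0,1],
    [-0.985,0.311,0,0,0,0,1],
    [-0.985,0.311,0,0,0,0,1],
    [-0.985,0.311,0,0,0,0,1],
    [-0.985,0.311,0,0,0,0,1],
    [-0.985,0.311,0,0,0,0,1],
    [-0.985,0.311,0,0,0,0,1],
    [-0.985,0.311,0,0,0,0,1],
    [0,0,0,0,0,-0.94,1],
    [0,0,0,0,0,-0.94,1],
    [0,0,0,0,0,-0.94,1],
    [0,0,0,0,0,-0.94,1],
    [0,0,0,0,0,-0.94,1],
    [0,0,0,0,0,-0.94,1],
    [0,0,0,0,0,-0.94,1],
  ],
)

```text
time: 4.45
position: [0.448, -0.2985, 0.2309]
orientation: [-0.0, 0.571, 0.821, 0.0]
contact_force: [0.3, 0.6, 0.5]
grip_width: 0.0859
```

```bash
python3 - <<'E'
from rig import r
import cv2,pickle
p=r.camera_params("wrist"); s=r.read_state(); im=r.get_image("wrist"); cv2.imwrite("pics/w2.png",im[:,:,::-1]); pickle.dump((p,s),open('w2.pkl','wb')); print(s['time'],s['q'],s['position'],p['position'])
E
```

```text
4.45 [-7.76430061e-01 -1.52006818e-02  1.91226376e+00  2.74547133e-05
  1.24525847e+00 -2.70378618e+00] [ 0.4479511  -0.29854719  0.23094425] [ 0.37512378 -0.32537175  0.37412074]
```

View pics/w2.png

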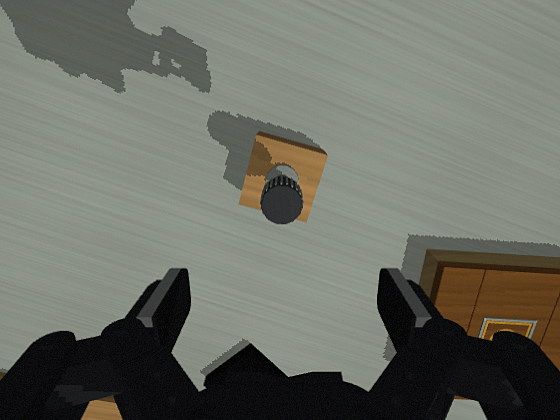

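The wrist view shows the knob's top disc centred near (282,205), in line between the fingers (x about 283).

```bash
python3 - <<'E'
from h import *;import pickle
p,s=pickle.load(open('w2.pkl','rb'));W=Cam(p)
np.set_printoptions(precision=4,suppress=True)
im=cv2.imread('pics/w2.png');g=im[150:235,225:345]
cv2.imwrite('pics/w2c.png',cv2.resize(g,None,fx=6,fy=6,interpolation=cv2.INTER_CUBIC))
gray=cv2.cvtColor(im,cv2.COLOR_BGR2GRAY);m=np.zeros_like(gray);m[170:232,250:310]=(gray[170:232,250:310]<62)*255
m=cv2.morphologyEx(m,cv2.MORPH_OPEN,np.ones((5,5)))
ct=max(cv2.findContours(m,0,2)[0],key=cv2.contourArea);x,y,w,h=cv2.boundingRect(ct);print(x,y,w,h)
for v in (203,204,205): print(W.plane([x+(w-1)/2,v],.13))
R0=rot(s['orientation']);print(R0)
print('proj',W.proj([[.4475,-.2995,.13],[.4475,-.2995,.05]]))
print('collar',W.plane([282.5,176],.05))
E
```

```text
261 177 41 47
[[ 0.4472 -0.3004  0.13  ]]
[[ 0.448  -0.3001  0.13  ]]
[[ 0.4488 -0.2998  0.13  ]]
[[-0.349   0.9371 -0.0005]
 [ 0.9371  0.349   0.0005]
 [ 0.0007 -0.0003 -1.    ]]
proj [[281.9522 203.7179]
 [282.2497 180.1006]]
collar [[ 0.4434 -0.3007  0.05  ]]
```

View pics/w2c.png

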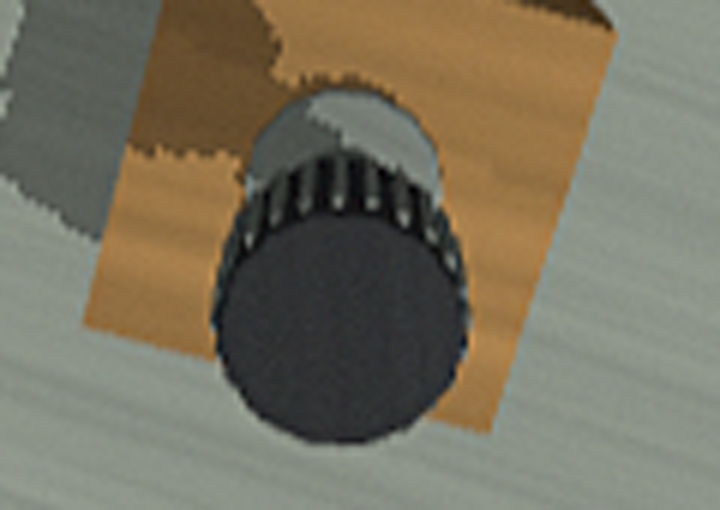

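>>> move_arm(
  commands=[
    [-0.04,-0.02,0.95,0,0,0,1],
    [0,0,0.95,0,0,0,1],
    [0,0,0.95,0,0,0,1],
    [0,0,0.95,0,0,0,1],
    [0,0,0.5,0,0,0,1],
    [0,0,0.4,0,0,0,1],
    [0,0,0,0,0,0,0],
    [0,0,0,0,0,0,0],
    [0,0,0,0,0,0,0],
    [0,0,0,0,0,0,0],
    [0,0,0,0,0,0,0],
    [0,0,0,0,0,0,0],
  ],
  force=80,
)

```text
time: 6.0
position: [0.4485, -0.3007, 0.0916]
orientation: [0.001, 0.572, 0.82, -0.0]
contact_force: [-0.4, 1.8, 6.6]
grip_width: 0.0314
```

>>> move_arm(
  commands=[
    [0,0,-0.2,0,0,0,0],
    [0,0,-0.5,0,0,0,0],
    [0,0,-0.8,0,0,0,0],
    [0,0,-1,0,0,0,0],
    [0,0,0,0,0,0,0],
  ],
)

```text
time: 6.62
position: [0.4494, -0.3017, 0.1686]
orientation: [0.003, 0.572, 0.82, -0.001]
contact_force: [-0.1, -0.7, -2.1]
grip_width: 0.0316
```

```bash
python3 - <<'E'
from rig import r
import cv2,pickle,numpy as np
np.set_printoptions(precision=4,suppress=True)
p=r.camera_params("wrist"); s=r.read_state(); 
im0=r.get_image("scene");im=r.get_image("wrist"); cv2.imwrite("pics/w3.png",im[:,:,::-1]);cv2.imwrite("pics/s3.png",im0[:,:,::-1]); pickle.dump((p,s),open('w3.pkl','wb')); print(s['time'],s['q'],s['position'],s['contact_force'],s['ft_torque'],s['orientation'])
E
```

```text
6.625 [-0.7787  0.0498  1.9657 -0.      1.1193 -2.7023] [ 0.4494 -0.3017  0.1686] [-0.114  -0.7446 -2.1162] [-0.0528 -0.0351 -0.0275] [ 0.0034  0.572   0.8202 -0.0006]
```

View pics/w3.png

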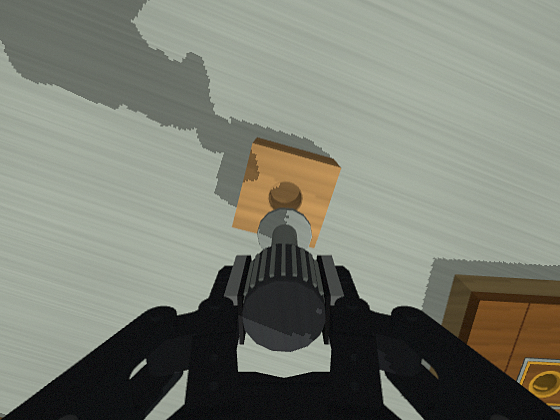

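View pics/s3.png

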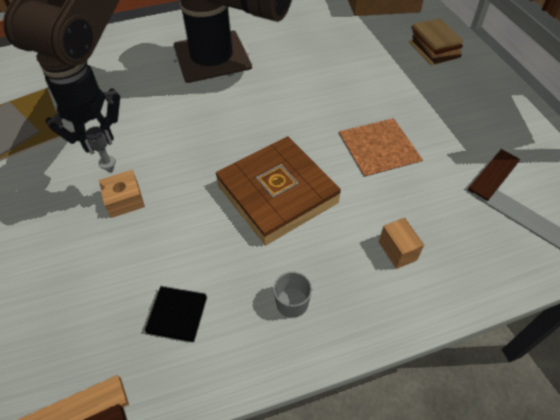

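The key is held: the collar shows at (285,230), the knob at (285,312), and the block's hole is empty at (285,195).

>>> move_arm(
  commands=[
    [0.3,0.22,0,0,0,-0.5,0],
    [0.69,0.64,0,0,0,-0.5,0],
    [0.65,0.68,0,0,0,-0.5,0],
    [0.61,0.72,0,0,0,-0.5,0],
    [0.56,0.76,0,0,0,-0.5,0],
    [0.52,0.79,0,0,0,-0.5,0],
    [0.47,0.82,0,0,0,-0.5,0],
    [0.42,0.84,0,0,0,-0.5,0],
    [0.37,0.87,0,0,0,-0.5,0],
    [0.32,0.89,0,0,0,-0.5,0],
    [0.26,0.9,0,0,0,-0.5,0],
    [0.1,0.4,0,0,0,-0.1,0],
    [0,0,0,0,0,0,0],
  ],
)

```text
time: 8.35
position: [0.5475, -0.0103, 0.1641]
orientation: [-0.001, 0.269, 0.963, -0.0]
contact_force: [-0.3, 0.5, -1.9]
grip_width: 0.0312
```

```bash
cat > snap.py <<'E'
from rig import r
from h import *
import pickle,sys
np.set_printoptions(precision=4,suppress=True)
n=sys.argv[1]; cams=sys.argv[2:] or ["wrist"]
p=r.camera_params("wrist"); s=r.read_state()
for c in cams: cv2.imwrite(f"pics/{c[0]}{n}.png",r.get_image(c)[:,:,::-1])
pickle.dump((p,s),open(f'w{n}.pkl','wb'))
R0=rot(s['orientation'])
print(s['time'],'q',s['q'],'p',s['position'],'F',s['contact_force'],'M',s['ft_torque'],'\nyaw',np.arctan2(R0[1,0],R0[0,0]),'z',R0[:,2])
E
python3 snap.py 4 wrist
```

```text
8.35 q [-0.204   0.0741  1.9489 -0.0005  1.1208 -2.8   ] p [ 0.5475 -0.0103  0.1641] F [-0.3018  0.4565 -1.93  ] M [0.0207 0.0259 0.0088] 
yaw 2.5962556127542795 z [-0.0023  0.     -1.    ]
```

View pics/w4.png

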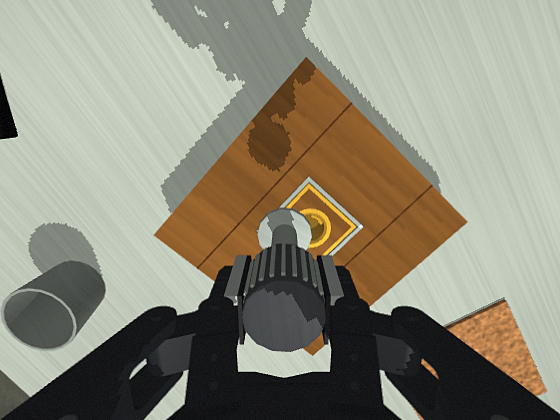

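>>> move_arm(
  commands=[
    [0.35,0.4,0,0,0,0,0],
    [0.39,0.43,0,0,0,0,0],
    [0,0,0,0,0,0,0],
  ],
)

```text
time: 8.78
position: [0.5415, 0.0233, 0.1653]
orientation: [-0.0, 0.269, 0.963, 0.0]
contact_force: [-0.5, 0.1, -2.3]
grip_width: 0.031
```

```bash
python3 snap.py 5 wrist scene; python3 - <<'E'
from h import *;import pickle
np.set_printoptions(precision=4,suppress=True)
p,s=pickle.load(open('w4.pkl','rb'));W=Cam(p);R0=rot(s['orientation'])
P=W.plane([[306,58],[467,222],[155,235]],.048);print(P,(P[1]+P[2])/2, np.linalg.norm(P-np.roll(P,1,0),axis=1))
for z in (.0214,.0214+.017,-.0416): print(W.proj([s['position']+R0@[0,0,-z]]))
im=cv2.imread('pics/w4.png');cv2.imwrite('pics/w4c.png',cv2.resize(im[170:360,230:370],None,fx=4,fy=4,interpolation=cv2.INTER_CUBIC)[:600])
im=cv2.imread('pics/w5.png');cv2.imwrite('pics/w5c.png',cv2.resize(im[170:360,230:370],None,fx=4,fy=4,interpolation=cv2.INTER_CUBIC)[:600])
E
```

```text
8.775 q [-0.1442  0.0593  1.9623  0.0001  1.1203 -2.7416] p [0.5415 0.0233 0.1653] F [-0.5114  0.0821 -2.298 ] M [-0.0073  0.0017 -0.097 ] 
yaw 2.5973276175356688 z [-0.0003  0.0001 -1.    ]
[[ 0.4782 -0.0941  0.048 ]
 [ 0.4247  0.0877  0.048 ]
 [ 0.659  -0.0407  0.048 ]] [0.5419 0.0235 0.048 ] [0.1886 0.1895 0.2671]
[[285.5877 291.508 ]]
[[285.8768 316.4006]]
[[284.9226 234.2777]]
```

View pics/w5.png

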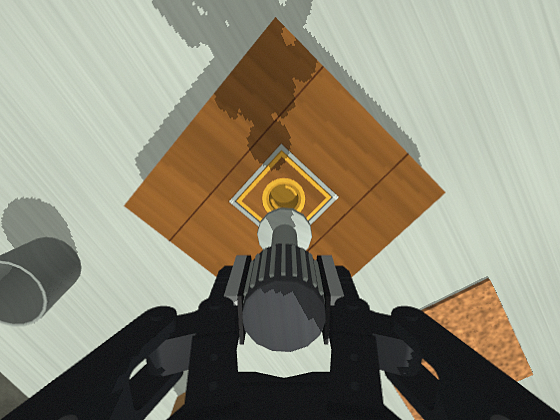

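View pics/w4c.png

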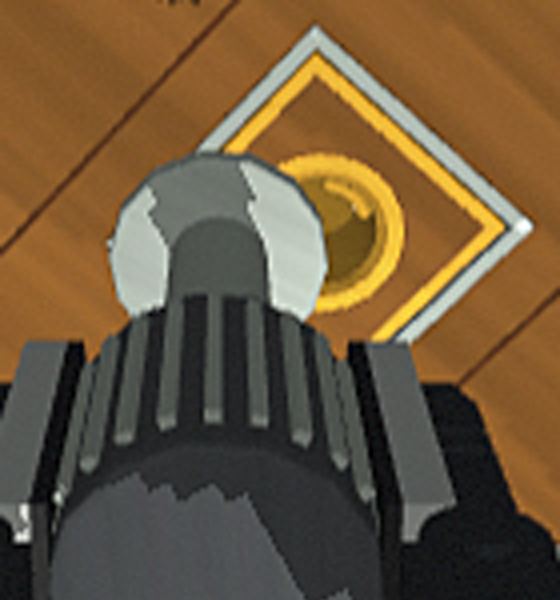

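View pics/s5.png

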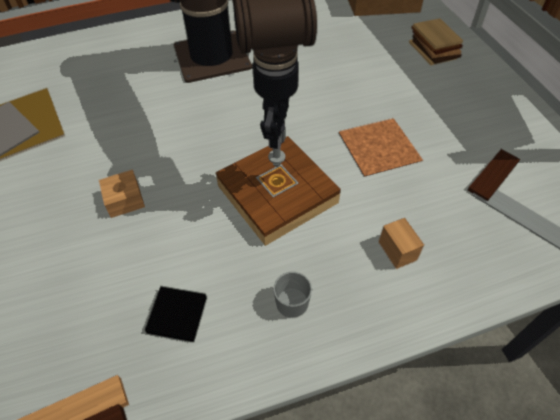

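The wrist view shows the sleeve corners at (282,146), (338,198) and (230,201), the hole ring near (285,198), and the collar at about (284.5,233.5). That matches the predicted on-axis position (284.9,234.3) to within 0.5 mm.

```bash
python3 - <<'E'
from h import *;import pickle
np.set_printoptions(precision=4,suppress=True)
p,s=pickle.load(open('w5.pkl','rb'));W=Cam(p);R0=rot(s['orientation'])
P=W.plane([[277,17],[445,191],[125,206]],.048);print(P,(P[1]+P[2])/2, np.linalg.norm(P-np.roll(P,1,0),axis=1))
P=W.plane([[282,146],[338,198],[230,201]],.048);print(P,(P[1]+P[2])/2, np.linalg.norm(P-np.roll(P,1,0),axis=1))
print(W.proj([s['position']+R0@[0,0,.0416]]), W.proj([[.542,.0235,.048]]))
im=cv2.imread('pics/w5.png');cv2.imwrite('pics/w5c.png',cv2.resize(im[140:265,220:350],None,fx=4.6,fy=4.6,interpolation=cv2.INTER_CUBIC))
E
```

```text
[[ 0.4766 -0.0943  0.048 ]
 [ 0.4242  0.0864  0.048 ]
 [ 0.6594 -0.0407  0.048 ]] [0.5418 0.0228 0.048 ] [0.1905 0.1882 0.2673]
[[ 0.5206 -0.015   0.048 ]
 [ 0.503   0.0458  0.048 ]
 [ 0.5814  0.0014  0.048 ]] [0.5422 0.0236 0.048 ] [0.0629 0.0633 0.09  ]
[[284.9429 234.2335]] [[284.0821 199.297 ]]
```

View pics/w5c.png

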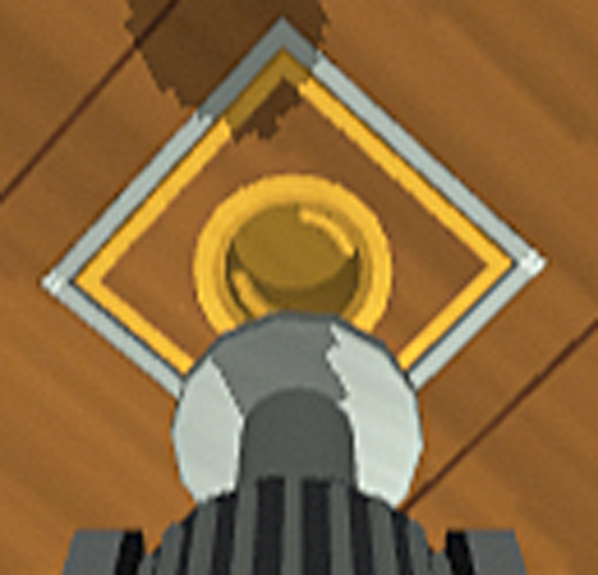

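>>> move_arm(
  commands=[
    [0,0,0.6,0,0,0,0],
    [0,0,0.6,0,0,0,0],
    [0,0,0.2,0,0,0,0],
    [0,0,0.1,0,0,0,0],
    [0,0,0.1,0,0,0,0],
    [0,0,0.1,0,0,0,0],
    [0,0,0,0,0,0,0],
  ],
)

```text
time: 9.75
position: [0.5421, 0.0221, 0.1143]
orientation: [0.0, 0.27, 0.963, -0.0]
contact_force: [0.8, 0.1, -2.4]
grip_width: 0.0318
```

>>> move_arm(
  commands=[
    [0,0,0.07,0,0,0,0],
    [0,0,0.05,0,0,0,0],
    [0,0,0.03,0,0,0,0],
  ],
)

```text
time: 10.12
position: [0.542, 0.0221, 0.1097]
orientation: [-0.0, 0.27, 0.963, 0.0]
contact_force: [-0.0, -0.9, -2.1]
grip_width: 0.0316
```

>>> move_arm(
  commands=[
    [0.01,0.03,0.03,0,0,0,0],
    [0,0,0.03,0,0,0,0],
  ],
)

```text
time: 10.38
position: [0.5423, 0.0231, 0.108]
orientation: [0.0, 0.27, 0.963, 0.0]
contact_force: [0.1, -0.3, -1.5]
grip_width: 0.0315
```

>>> move_arm(
  commands=[
    [0,0,0.03,0,0,0,0],
    [0,0,0.03,0,0,0,0],
  ],
)

```text
time: 10.62
position: [0.5423, 0.023, 0.1062]
orientation: [-0.0, 0.27, 0.963, 0.0]
contact_force: [-0.2, -0.4, -3.0]
grip_width: 0.0314
```

>>> move_arm(
  commands=[
    [0,0,0.03,0,0,0,0],
    [0,0,0.03,0,0,0,0],
  ],
)

```text
time: 10.88
position: [0.5423, 0.023, 0.1044]
orientation: [-0.0, 0.27, 0.963, -0.0]
contact_force: [-0.5, 0.5, -1.3]
grip_width: 0.0311
```

>>> move_arm(
  commands=[
    [0,0,0.03,0,0,0,0],
  ],
)

```text
time: 11.0
position: [0.5423, 0.023, 0.1035]
orientation: [-0.0, 0.27, 0.963, -0.0]
contact_force: [-0.6, -0.1, -2.1]
grip_width: 0.0315
```

>>> move_arm(
  commands=[
    [0,0,0.03,0,0,0,0],
  ],
)

```text
time: 11.12
position: [0.5423, 0.023, 0.1026]
orientation: [0.0, 0.27, 0.963, -0.0]
contact_force: [0.0, 1.0, -2.0]
grip_width: 0.0314
```

>>> move_arm(
  commands=[
    [0,0,0.03,0,0,0,0],
  ],
)

```text
time: 11.25
position: [0.5423, 0.023, 0.1017]
orientation: [0.0, 0.27, 0.963, 0.0]
contact_force: [-0.9, 1.1, 0.2]
grip_width: 0.0315
```

>>> move_arm(
  commands=[
    [0,0,0.03,0,0,0,0],
  ],
)

```text
time: 11.38
position: [0.5424, 0.023, 0.1015]
orientation: [-0.0, 0.27, 0.963, 0.0]
contact_force: [-2.0, -0.6, 4.5]
grip_width: 0.0316
```

>>> move_arm(
  commands=[
    [0,0,0.03,0,0,0,0],
  ],
)

```text
time: 11.5
position: [0.5426, 0.0231, 0.1014]
orientation: [-0.0, 0.27, 0.963, 0.0]
contact_force: [-3.9, 0.4, 8.8]
grip_width: 0.0308
```

Contact with the thread came at TCP z ≈ 0.1017, so the collar is about 7 mm up. I'll ease off and follow the thread.

>>> move_arm(
  commands=[
    [0,0,-0.03,0,0,0.3,0],
    [0,0,0.005,0,0,0.7,0],
    [0,0,0.008,0,0,0.8,0],
  ],
)

```text
time: 11.88
position: [0.5427, 0.0235, 0.1012]
orientation: [0.0, 0.374, 0.928, 0.001]
contact_force: [-0.9, 0.8, 3.0]
grip_width: 0.0318
```

```bash
cat > st.py <<'E'
from rig import r
from h import *
np.set_printoptions(precision=4,suppress=True)
s=r.read_state();R0=rot(s['orientation'])
print(s['time'],'q6',s['q'][5],'p',s['position'],'F',s['contact_force'],'M',s['ft_torque'],'z',R0[:,2],s['tau'][5])
E
python3 st.py
```

```text
11.875 q6 -2.520527691162959 p [0.5427 0.0235 0.1012] F [-0.9031  0.77    2.9919] M [0.3515 0.2235 0.0246] z [ 0.0012  0.0011 -1.    ] -0.4039913322776556
```

>>> move_arm(
  commands=[
    [0,0,0.01,0,0,0.9,0],
    [0,0,0.01,0,0,0.9,0],
    [0,0,0.01,0,0,0.9,0],
    [0,0,0.01,0,0,0.9,0],
  ],
)

```text
time: 12.38
position: [0.5428, 0.0233, 0.1001]
orientation: [0.0, 0.564, 0.826, 0.001]
contact_force: [-1.3, 1.5, 3.4]
grip_width: 0.0313
```

```bash
python3 st.py
```

```text
12.375 q6 -2.0881197529798756 p [0.5428 0.0233 0.1001] F [-1.2591  1.4777  3.3667] M [0.2287 0.3278 0.0647] z [ 0.0014  0.0005 -1.    ] -0.4316811729222536
```

>>> move_arm(
  commands=[
    [0,0,0.01,0,0,0.9,0],
    [0,0,0.01,0,0,0.9,0],
    [0,0,0.01,0,0,0.9,0],
    [0,0,0.01,0,0,0.9,0],
    [0,0,0.01,0,0,0.9,0],
    [0,0,0.01,0,0,0.9,0],
  ],
)

```text
time: 13.12
position: [0.5422, 0.0226, 0.0982]
orientation: [0.0, 0.797, 0.604, -0.001]
contact_force: [-3.6, -1.9, 4.8]
grip_width: 0.0309
```

```bash
python3 st.py
```

```text
13.125 q6 -1.4401981386530502 p [0.5422 0.0226 0.0982] F [-3.5642 -1.9392  4.8264] M [-0.182   0.6602  0.069 ] z [-0.0007 -0.0012 -1.    ] -0.4080068785697222
```

>>> move_arm(
  commands=[
    [0,0,0.007,0,0,0.9,0],
    [0,0,0.007,0,0,0.9,0],
    [0,0,0.01,0,0,0.9,0],
    [0,0,0.01,0,0,0.9,0],
    [0,0,0.01,0,0,0.9,0],
  ],
)

```text
time: 13.75
position: [0.5416, 0.0222, 0.0967]
orientation: [0.0, 0.929, 0.369, -0.002]
contact_force: [-4.5, -1.8, 5.7]
grip_width: 0.0313
```

```bash
python3 st.py
```

```text
13.75 q6 -0.9002252162818081 p [0.5416 0.0222 0.0967] F [-4.5472 -1.7649  5.6927] M [-0.4288  0.9619  0.0657] z [-0.0025 -0.002  -1.    ] -0.3957044519484043
```

>>> move_arm(
  commands=[
    [-0.024,-0.01,0.0,0,0,0.5,0],
    [0,0,0.005,0,0,0.7,0],
    [0,0,0.007,0,0,0.7,0],
  ],
)

```text
time: 14.12
position: [0.5412, 0.0222, 0.0961]
orientation: [0.0, 0.965, 0.261, -0.001]
contact_force: [-2.5, -1.5, 2.8]
grip_width: 0.0318
```

```bash
python3 st.py
```

```text
14.125 q6 -0.6737003843264323 p [0.5412 0.0222 0.0961] F [-2.4714 -1.5427  2.7592] M [-0.2624  0.7072 -0.0116] z [-0.0015 -0.0014 -1.    ] -0.3101382125169039
```

>>> move_arm(
  commands=[
    [0,0,0.008,0,0,0.7,0],
    [0,0,0.008,0,0,0.7,0],
    [0,0,0.007,0,0,0.6,0],
  ],
)

```text
time: 14.5
position: [0.5409, 0.0222, 0.0955]
orientation: [0.001, 0.99, 0.144, -0.001]
contact_force: [-4.3, -1.1, 4.2]
grip_width: 0.0317
```

```bash
python3 st.py
```

```text
14.5 q6 -0.43405054015823086 p [0.5409 0.0222 0.0955] F [-4.3149 -1.118   4.2188] M [-0.2711  0.805   0.0376] z [-0.0022 -0.0014 -1.    ] -0.24637604132294655
```

>>> move_arm(
  commands=[
    [0,0,0.007,0,0,0.6,0],
    [0,0,0.004,0,0,0.4,0],
    [0,0,0,0,0,0,0],
  ],
)

```text
time: 14.88
position: [0.541, 0.0223, 0.0951]
orientation: [0.0, 0.996, 0.086, -0.001]
contact_force: [-5.2, -1.5, 5.5]
grip_width: 0.0313
```

```bash
python3 st.py
```

```text
14.875 q6 -0.3170592174584854 p [0.541  0.0223 0.0951] F [-5.1888 -1.5163  5.4707] M [-0.3788  0.9965 -0.0173] z [-0.002  -0.0012 -1.    ] 0.07446074858307838
```

>>> move_arm(
  commands=[
    [-0.028,0.005,0.0,0,0,0.4,0],
    [0,0,0.003,0,0,0.4,0],
    [0,0,0.003,0,0,0.4,0],
    [0,0,0,0,0,0,0],
  ],
)

```text
time: 15.38
position: [0.5406, 0.0222, 0.0947]
orientation: [0.0, 1.0, 0.014, -0.0]
contact_force: [-2.3, -1.5, 3.4]
grip_width: 0.0316
```

```bash
python3 snap.py 6 wrist scene; python3 st.py; python3 - <<'E'
import cv2
im=cv2.imread('pics/s6.png');cv2.imwrite('pics/s6c.png',cv2.resize(im[100:240,210:350],None,fx=4.2,fy=4.2,interpolation=cv2.INTER_CUBIC))
E
```

```text
15.375 q [-0.1462  0.1506  2.0073 -0.0006  0.9841 -0.1745] p [0.5406 0.0222 0.0947] F [-2.2819 -1.4512  3.4254] M [-0.302   0.7801  0.0322] 
yaw 0.0286165607633338 z [-0.0004 -0.0004 -1.    ]
15.475 q6 -0.17456331825412552 p [0.5407 0.0222 0.0947] F [-3.6407 -1.1236  3.9936] M [-0.3203  0.7954  0.0499] z [-0.0004 -0.0004 -1.    ] -0.014815542963333428
```

View pics/w6.png

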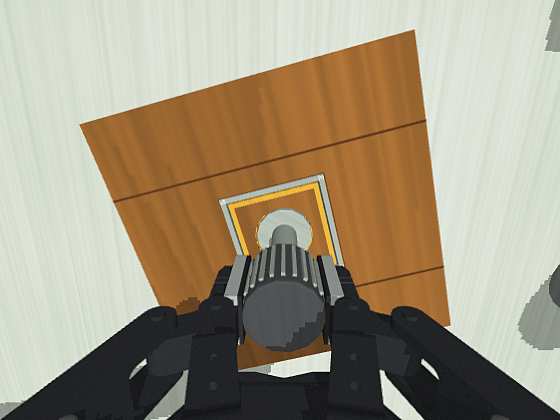

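View pics/s6c.png

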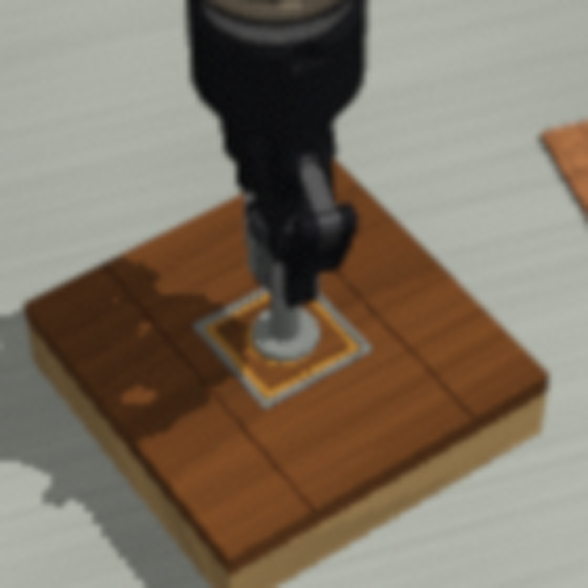

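>>> move_arm(
  commands=[
    [0,0,0.003,0,0,0.4,0],
    [0,0,0.003,0,0,0.4,0],
    [0,0,0,0,0,0,0],
  ],
)

```text
time: 15.85
position: [0.5409, 0.0222, 0.0947]
orientation: [0.0, 0.999, -0.034, 0.0]
contact_force: [-3.6, -2.9, 4.0]
grip_width: 0.0314
```

```bash
python3 st.py
```

```text
15.85 q6 -0.07879409680919391 p [0.5409 0.0222 0.0947] F [-3.575  -2.9222  4.0226] M [-0.3128  0.7943  0.0349] z [ 0.0003 -0.0005 -1.    ] 0.04854736849665642
```

>>> move_arm(
  commands=[
    [0,0,0.003,0,0,0.4,0],
    [0,0,0.003,0,0,0.4,0],
    [0,0,0,0,0,0,0],
  ],
)

```text
time: 16.23
position: [0.5411, 0.0222, 0.0947]
orientation: [0.0, 0.997, -0.082, 0.0]
contact_force: [-2.7, -2.6, 5.8]
grip_width: 0.0316
```

```bash
python3 st.py
```

```text
16.225 q6 0.017206146137207463 p [0.5411 0.0222 0.0947] F [-2.6552 -2.6282  5.8464] M [-0.3241  0.7608 -0.0392] z [ 0.0006 -0.0005 -1.    ] 0.03696828964166343
```

>>> move_arm(
  commands=[
    [0,0,0,0,0,0.4,0],
    [0,0,0,0,0,0,0],
  ],
)

```text
time: 16.48
position: [0.541, 0.0223, 0.0947]
orientation: [0.0, 0.994, -0.105, 0.0]
contact_force: [-3.9, -0.6, 5.1]
grip_width: 0.0316
```

```bash
python3 st.py
```

```text
16.475 q6 0.0651874863470812 p [0.541  0.0223 0.0947] F [-3.9304 -0.5526  5.073 ] M [-0.2424  0.7966 -0.0044] z [ 0.0005 -0.0004 -1.    ] 0.039644212229177356
```

>>> move_arm(
  commands=[
    [0,0,0,0,0,0.4,0],
    [0,0,0,0,0,0,0],
  ],
)

```text
time: 16.73
position: [0.5409, 0.0223, 0.0947]
orientation: [0.0, 0.992, -0.129, 0.0]
contact_force: [-3.6, -1.8, 5.5]
grip_width: 0.0316
```

```bash
python3 st.py
```

```text
16.725 q6 0.11315917088473698 p [0.5409 0.0223 0.0947] F [-3.594  -1.778   5.4963] M [-0.2284  0.8967 -0.0174] z [ 0.0001 -0.0002 -1.    ] 0.04938863217830658
```

>>> move_arm(
  commands=[
    [0,0,0,0,0,0.35,0],
    [0,0,0,0,0,0,0],
  ],
)

```text
time: 16.98
position: [0.5408, 0.0224, 0.0946]
orientation: [0.0, 0.989, -0.15, -0.0]
contact_force: [-2.8, -1.9, 5.2]
grip_width: 0.0317
```

```bash
python3 st.py
```

```text
16.975 q6 0.15497869528938749 p [0.5408 0.0224 0.0946] F [-2.8238 -1.9011  5.2169] M [-0.2547  0.9015 -0.0055] z [-0.0002 -0.0001 -1.    ] 0.07552416063845158
```

>>> move_arm(
  commands=[
    [0,0,0,0,0,0.35,0],
    [0,0,0,0,0,0,0],
  ],
)

```text
time: 17.23
position: [0.5408, 0.0224, 0.0946]
orientation: [0.0, 0.985, -0.171, -0.0]
contact_force: [-3.4, -1.2, 6.3]
grip_width: 0.0313
```

```bash
python3 st.py
```

```text
17.225 q6 0.19681063528267823 p [0.5408 0.0224 0.0946] F [-3.4273 -1.2362  6.259 ] M [-0.1759  0.9299  0.0881] z [-0.0003 -0.0001 -1.    ] 0.1113878726027906
```

>>> move_arm(
  commands=[
    [0,0,0,0,0,0.25,0],
    [0,0,0,0,0,0,0],
  ],
)

```text
time: 17.48
position: [0.5407, 0.0224, 0.0946]
orientation: [0.0, 0.983, -0.185, -0.0]
contact_force: [-3.7, -2.1, 5.7]
grip_width: 0.0315
```

```bash
python3 st.py
```

```text
17.475 q6 0.2264895854162016 p [0.5407 0.0224 0.0946] F [-3.7159 -2.1409  5.7448] M [-0.1223  0.9593  0.1803] z [-0.0005 -0.     -1.    ] 0.17091285903006792
```

The torque rose from about 0 to 0.17–0.18 N m over 0.07 rad with z stalled, so the key has nipped up. I'm stopping here and easing the twist off.

>>> move_arm(
  commands=[
    [-0.008,0.01,0,0,0,-0.25,0],
    [-0.008,0.01,-0.01,0,0,-0.25,0],
    [0,0,0,0,0,0,0],
  ],
)

```text
time: 17.85
position: [0.5407, 0.0222, 0.0947]
orientation: [-0.0, 0.988, -0.156, 0.001]
contact_force: [-0.4, 0.6, 2.4]
grip_width: 0.0313
```

```bash
python3 st.py
```

```text
17.85 q6 0.16675027965804645 p [0.5407 0.0222 0.0947] F [-0.4265  0.58    2.3751] M [ 0.0387  0.1398 -0.0576] z [ 0.002   0.0003 -1.    ] -0.07355412701144814
```

>>> move_arm(
  commands=[
    [0,0,-0.02,0,0,0.12,0],
    [0,0,-0.03,0,0,0,0],
    [0,0,-0.03,0,0,0,0],
  ],
)

```text
time: 18.23
position: [0.5398, 0.022, 0.0952]
orientation: [0.0, 0.987, -0.164, 0.0]
contact_force: [4.7, -0.9, -12.3]
grip_width: 0.0312
```

```bash
python3 st.py
```

```text
18.225 q6 0.18180816848857542 p [0.5398 0.022  0.0952] F [  4.7177  -0.9449 -12.3072] M [-0.1823 -1.144  -0.0072] z [ 0.0004 -0.0001 -1.    ] 0.02607152215205133
```

>>> move_arm(
  commands=[
    [0.025,-0.009,-0.02,0,0,0,0],
    [0,0,-0.03,0,0,0,0],
  ],
)

```text
time: 18.48
position: [0.5395, 0.0221, 0.0963]
orientation: [0.0, 0.987, -0.164, -0.002]
contact_force: [3.6, -0.9, -15.3]
grip_width: 0.0313
```

```bash
python3 st.py
```

```text
18.475 q6 0.1820946657308714 p [0.5395 0.0221 0.0963] F [  3.5644  -0.9009 -15.3066] M [-0.1908 -0.9087  0.006 ] z [-0.0032  0.0002 -1.    ] 0.023390931892208755
```

>>> move_arm(
  commands=[
    [0.025,-0.009,-0.04,0,0,0,0],
    [0,0,-0.05,0,0,0,0],
    [0,0,-0.05,0,0,0,0],
  ],
)

```text
time: 18.85
position: [0.5402, 0.0223, 0.1018]
orientation: [0.0, 0.987, -0.164, -0.002]
contact_force: [0.2, 0.4, -15.7]
grip_width: 0.0311
```

```bash
python3 snap.py 7 scene; python3 - <<'E'
import cv2
im=cv2.imread('pics/s7.png');cv2.imwrite('pics/s7c.png',cv2.resize(im[140:210,240:310],None,fx=8,fy=8,interpolation=cv2.INTER_CUBIC))
E
```

```text
18.85 q [-0.1464  0.1412  2.0027  0.      1.0017  0.1823] p [0.5402 0.0223 0.1018] F [  0.189    0.4322 -15.7475] M [-0.0702  0.026   0.0035] 
yaw -0.32873208892105366 z [-0.004   0.0006 -1.    ]
```

View pics/s7c.png

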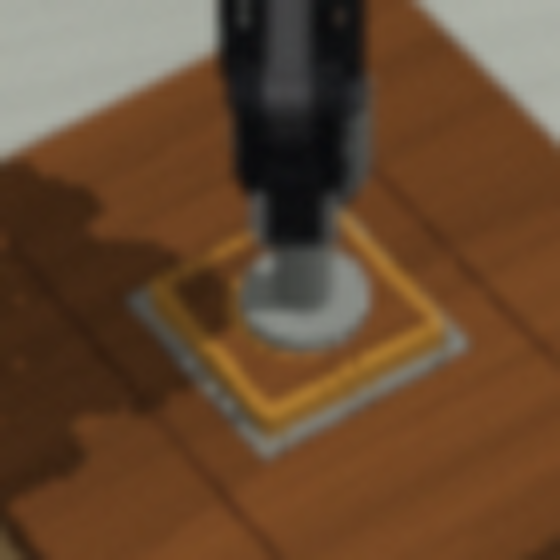

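The plug is rising with the collar flat on its face, and lateral force is near zero. I'm continuing straight up.

>>> move_arm(
  commands=[
    [0,0,-0.07,0,0,0,0],
    [0,0,-0.07,0,0,0,0],
    [0,0,-0.07,0,0,0,0],
    [0,0,-0.07,0,0,0,0],
    [0,0,-0.07,0,0,0,0],
    [0,0,-0.07,0,0,0,0],
    [0,0,-0.07,0,0,0,0],
  ],
)

```text
time: 19.77
position: [0.5418, 0.0221, 0.1184]
orientation: [-0.0, 0.987, -0.164, -0.0]
contact_force: [-4.4, 0.5, -4.1]
grip_width: 0.0312
```

```bash
python3 st.py
```

```text
19.775 q6 0.1821992041106434 p [0.5418 0.0221 0.1184] F [-4.45    0.5341 -4.1498] M [-0.0117  1.0503  0.0399] z [-0.0003  0.0002 -1.    ] 0.04721027333289385
```

>>> move_arm(
  commands=[
    [-0.03,0.01,-0.05,0,0,0,0],
    [0,0,-0.1,0,0,0,0],
    [0,0,-0.1,0,0,0,0],
    [0,0,-0.1,0,0,0,0],
  ],
)

```text
time: 20.27
position: [0.5416, 0.0219, 0.1288]
orientation: [-0.0, 0.987, -0.164, 0.001]
contact_force: [-1.1, 0.1, -6.0]
grip_width: 0.0314
```

```bash
python3 st.py
```

```text
20.275 q6 0.18213401479259214 p [0.5416 0.0219 0.1288] F [-1.0872  0.0577 -6.0439] M [-0.1766  0.3275  0.0227] z [ 0.0025 -0.0004 -1.    ] 0.027212962741032243
```

>>> move_arm(
  commands=[
    [0,0,-0.15,0,0,0,0],
    [0,0,-0.15,0,0,0,0],
    [0,0,-0.15,0,0,0,0],
    [0,0,-0.2,0,0,0,0],
    [0,0,-0.2,0,0,0,0],
    [0,0,-0.1,0,0,0,0],
    [0,0,0,0,0,0,0],
  ],
)

```text
time: 21.15
position: [0.541, 0.022, 0.1567]
orientation: [-0.0, 0.987, -0.164, 0.0]
contact_force: [0.1, 0.8, -4.8]
grip_width: 0.0312
```

```bash
python3 snap.py 8 scene wrist
```

```text
21.15 q [-0.1468  0.0675  1.9706  0.      1.1027  0.182 ] p [0.541  0.022  0.1567] F [ 0.0961  0.8075 -4.815 ] M [0.0546 0.0208 0.0139] 
yaw -0.3288210041855899 z [ 0.0008 -0.0001 -1.    ]
```

View pics/s8.png

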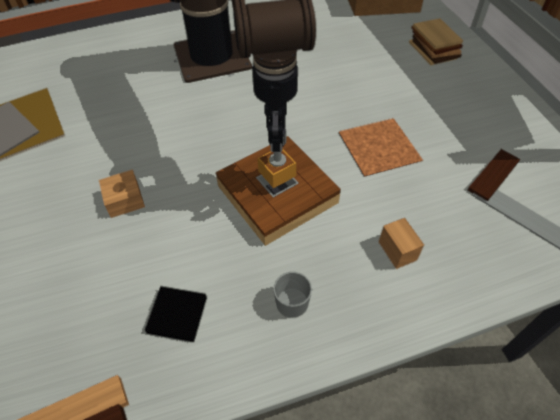

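View pics/w8.png

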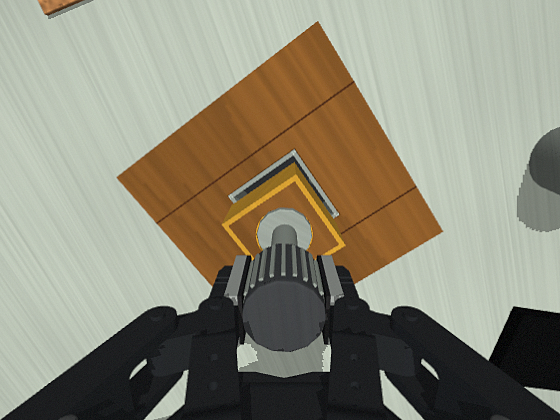

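The plug hangs straight on the key above the empty sleeve, collar flat on its face at (285,232) in the wrist view. Now moving to the tile.

>>> move_arm(
  commands=[
    [-0.1,-0.167,0,0,0,0,0],
    [-0.2,-0.333,0,0,0,0,0],
    [-0.3,-0.5,0,0,0,0,0],
    [-0.4,-0.667,0,0,0,0,0],
    [-0.45,-0.75,0,0,0,0,0],
    [-0.45,-0.75,0,0,0,0,0],
    [-0.45,-0.75,0,0,0,0,0],
    [-0.45,-0.75,0,0,0,0,0],
    [-0.45,-0.75,0,0,0,0,0],
    [-0.45,-0.75,0,0,0,0,0],
    [-0.4,-0.667,0,0,0,0,0],
    [-0.35,-0.58,0,0,0,0,0],
    [-0.2,-0.333,0,0,0,0,0],
    [-0.16,-0.263,0,0,0,0,0],
    [0,0,0.3,0,0,0,0],
    [0,0,0.5,0,0,0,0],
    [0,0,0.5,0,0,0,0],
    [0,0,0.3,0,0,0,0],
    [0,0,0.1,0,0,0,0],
    [0,0,0,0,0,0,0],
  ],
)

```text
time: 23.75
position: [0.4819, 0.296, 0.1052]
orientation: [-0.0, 0.987, -0.164, 0.0]
contact_force: [0.2, 0.4, -4.9]
grip_width: 0.0317
```

```bash
python3 snap.py 9 scene wrist
```

```text
23.75 q [ 0.3715  0.1863  1.9435 -0.      1.0118  0.7005] p [0.4819 0.296  0.1052] F [ 0.1962  0.3971 -4.9041] M [-0.071  -0.0095  0.0581] 
yaw -0.3289885690357865 z [ 0.  0. -1.]
```

View pics/s9.png

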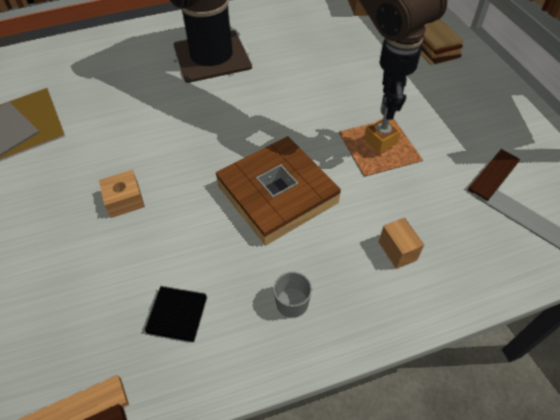

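View pics/w9.png

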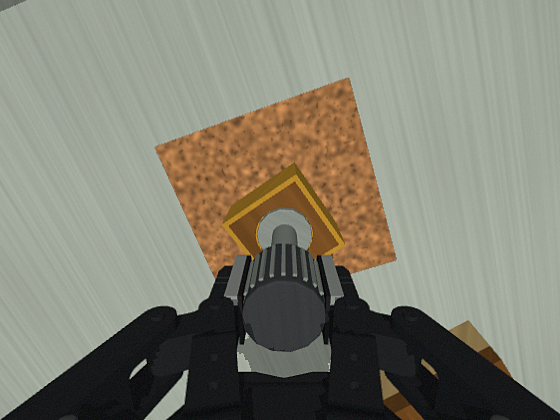

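The plug hangs upright over the middle of the tile in both views. Lowering gently.

>>> move_arm(
  commands=[
    [0,0,0.1,0,0,0,0],
    [0,0,0.1,0,0,0,0],
    [0,0,0.08,0,0,0,0],
    [0,0,0.05,0,0,0,0],
    [0,0,0.03,0,0,0,0],
  ],
)

```text
time: 24.48
position: [0.4817, 0.2961, 0.0944]
orientation: [0.0, 0.987, -0.164, -0.0]
contact_force: [-1.0, 0.8, -5.3]
grip_width: 0.0314
```

>>> move_arm(
  commands=[
    [0,0,0.025,0,0,0,0],
    [0,0,0.025,0,0,0,0],
  ],
)

```text
time: 24.72
position: [0.4818, 0.2961, 0.093]
orientation: [-0.0, 0.987, -0.164, 0.0]
contact_force: [0.4, 1.4, -4.8]
grip_width: 0.0316
```

>>> move_arm(
  commands=[
    [0,0,0.025,0,0,0,0],
    [0,0,0.025,0,0,0,0],
  ],
)

```text
time: 24.98
position: [0.4819, 0.2962, 0.0918]
orientation: [-0.0, 0.987, -0.164, 0.0]
contact_force: [-0.3, 0.2, -1.3]
grip_width: 0.0311
```

>>> move_arm(
  commands=[
    [0,0,0.03,0,0,0,0],
    [0,0,0,0,0,0,0],
  ],
)

```text
time: 25.22
position: [0.4821, 0.2963, 0.0917]
orientation: [-0.0, 0.987, -0.164, 0.0]
contact_force: [-0.9, -0.9, 2.5]
grip_width: 0.0316
```

```bash
python3 st.py
```

```text
25.225 q6 0.7005026074999504 p [0.4821 0.2963 0.0917] F [-0.8693 -0.8811  2.5296] M [-0.1364  0.5745 -0.0021] z [ 0.0003  0.0002 -1.    ] 0.019760699942708015
```

>>> move_arm(
  commands=[
    [0,0,0,0,0,0,0],
    [0,0,0,0,0,0,0],
  ],
  force=20,
)

```text
time: 25.48
position: [0.4821, 0.2963, 0.0917]
orientation: [-0.0, 0.987, -0.164, 0.0]
contact_force: [-2.4, -1.5, 6.3]
grip_width: 0.0314
```

>>> move_arm(
  commands=[
    [0,0,0,0,0,0,0.45],
    [0,0,0,0,0,0,0.6],
    [0,0,0,0,0,0,0.9],
    [0,0,0,0,0,0,1],
    [0,0,0,0,0,0,1],
    [0,0,0,0,0,0,1],
  ],
)

```text
time: 26.22
position: [0.4818, 0.2961, 0.0906]
orientation: [-0.0, 0.987, -0.164, 0.0]
contact_force: [-0.7, -0.7, 0.1]
grip_width: 0.0853
```

```bash
python3 snap.py 10 scene wrist top
```

```text
26.225 q [ 0.3717  0.2068  1.9505 -0.      0.9843  0.7005] p [0.4818 0.2961 0.0906] F [-0.6821 -0.7386  0.1315] M [-0.0068 -0.0089 -0.0099] 
yaw -0.3287961224399063 z [ 0.0001  0.     -1.    ]
```

View pics/w10.png

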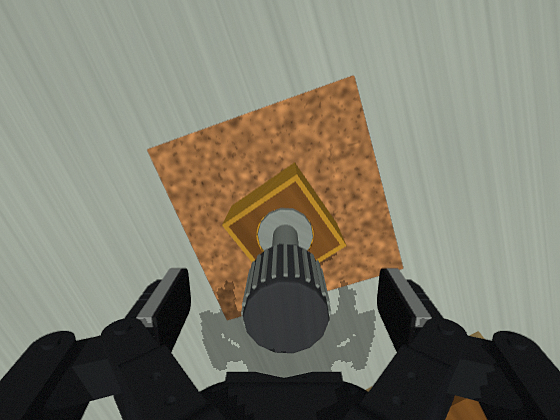

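Released: the key and plug stand upright and the fingers are clear on both sides. Retreating straight up.

>>> move_arm(
  commands=[
    [0,0,-0.3,0,0,0,1],
    [0,0,-0.6,0,0,0,1],
    [0,0,-1,0,0,0,1],
    [0,0,-1,0,0,0,1],
    [0,0,-1,0,0,0,1],
    [0,0,-0.5,0,0,0,1],
    [0,0,0,0,0,0,1],
    [0,0,0,0,0,0,1],
  ],
)

```text
time: 27.38
position: [0.4811, 0.2958, 0.2213]
orientation: [0.001, 0.987, -0.164, -0.001]
contact_force: [-0.1, -0.1, -0.1]
grip_width: 0.0853
```

```bash
python3 snap.py 11 scene wrist top; python3 - <<'E'
import cv2
im=cv2.imread('pics/s11.png');cv2.imwrite('pics/s11c.png',cv2.resize(im[80:185,325:435],None,fx=5.4,fy=5.4,interpolation=cv2.INTER_CUBIC))
E
```

```text
27.375 q [ 0.3717  0.0542  1.8598 -0.      1.2298  0.7005] p [0.4811 0.2958 0.2213] F [-0.1109 -0.1084 -0.0506] M [-0.0191  0.01   -0.024 ] 
yaw -0.3288414368319187 z [-0.0021 -0.0008 -1.    ]
```

View pics/w11.png

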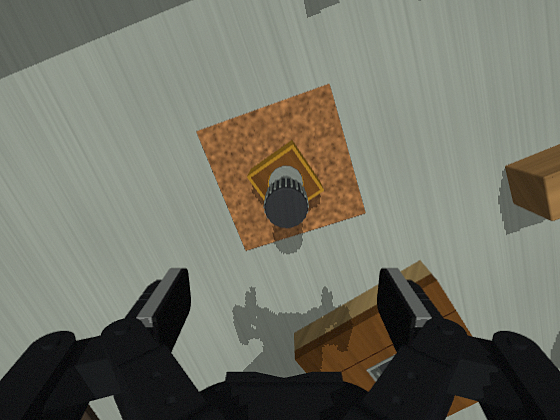

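View pics/s11c.png

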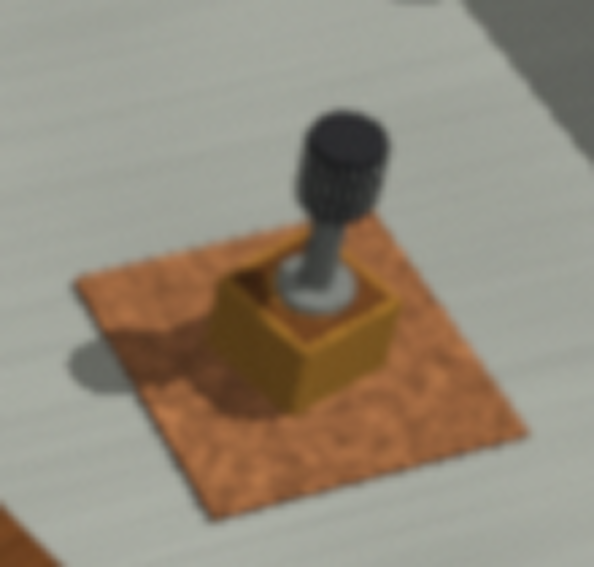

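View pics/t11.png

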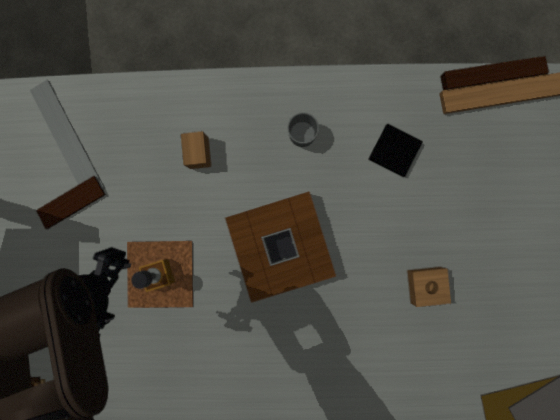

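The plug stands mid-tile with the collar flush on it. The bystanders are at the same pixels as at the start. A numeric check, then hand-in.

```bash
python3 - <<'E'
from h import *;import pickle
from rig import r
np.set_printoptions(precision=4,suppress=True)
p,s=pickle.load(open('w11.pkl','rb'));W=Cam(p)
c=W.plane([[198,130],[330,84],[365,213],[246,251]],.005);print('tile',c.mean(0),'knob',W.plane([286.5,204.5],.13))
q=W.plane([[249,178],[294,143],[323,185]],.045);print('plug top corner mid',(q[0]+q[2])/2)
S=Cam(r.camera_params("scene"));k=np.array([[347,143],[317,285]])/5.4-.4+[325,80]
print('scene knob',S.plane(k[0],.13),'collar',S.plane(k[1],.05))
a=cv2.imread('pics/top0.png').astype(int);b=cv2.imread('pics/t11.png').astype(int)
for n,(x,y) in dict(block=(195,150),pot=(302,128),sw=(396,150)).items(): print(n,np.abs(a-b)[y-25:y+25,x-25:x+25].mean())
r.job_done()
E
```

```text
tile [0.4839 0.2976 0.005 ] knob [[0.4863 0.3008 0.13  ]]
plug top corner mid [0.4855 0.2979 0.045 ]
scene knob [[0.4872 0.2943 0.13  ]] collar [[0.4859 0.2963 0.05  ]]
block 4.685066666666667
pot 4.492266666666667
sw 4.072133333333333
the job is handed in; nothing more can be done
```

The job is handed in at about 27.5 s of the 72 s allowed: the plug stands upright near the middle of the cork tile with the key still screwed in, and the arm is clear. `r.job_done()` gives no verdict, so what follows rests on my own checks.

- **Screwing in:** The key met the thread with its collar about 7 mm above the plug. I followed the thread for about 3 rad, with a peak reading of 8.8 N at first contact and 6.3 N or less after that. The collar stopped coming down on the face. About 0.4 rad later the torque rose to 0.17–0.18 N m, a little past the 0.1 N m aim and well below the 0.4 N m limit.
- **Drawing the plug:** I eased the twist off before lifting. The plug then came straight up at about 16 N with the collar flat on its face, clear of the sleeve and within about 1.5 mm sideways.
- **Setting down:** The force was about 11 N above the hanging weight as the grip relaxed, with no bump.
- **Last checks:**
  - The plug axis is 2 mm from the tile centre in the wrist view.
  - The knob and collar positions agree to 2–3 mm across views. That is within measurement error, so the key and plug read as upright.
  - The tool forces were near zero after retreating.
  - The bystanders sit at the same pixels as at the start.
- **Disagreements:** The top, scene and wrist cameras disagreed by up to about 3 mm on the floor sample and tile positions. I relied on the wrist camera for the fit. The measured tool position also wandered about 1 mm sideways while screwing in and drawing, and I trimmed that out using the side force.

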